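# Fit the keyed flask holder into the hotplate and set the round flask in it

## Robot

A 6-joint arm with a two-finger parallel gripper is mounted at the origin on the work surface. World frame = base frame: x ahead of the robot, y to its left, z up, the work surface at z = 0. Lengths are in m, angles in rad, forces in N, time in s.
With the tool pointing down it reaches from about 0.3 to 0.775 m from the base axis. Payload 14.6 kg.
Tool frame: the origin (TCP) lies on the centre line of the jaws, within the pads' length; the fingertips stand ctrl.tcp_to_tips ahead of it and the grasp point (between the pads) lies 2 mm behind it (ctrl.tcp_to_tips is the distance from the TCP to the fingertips, in m); z points along the fingers, y is the line along which they close (so a half turn about z gives the same grasp; the last joint's range is limited). The gripper opens to 94 mm and grips with 3 to 60 N. Pads are 16 mm wide; open, the fingers measure 119 mm over their backs; the gripper's body (75 mm by 177 mm) begins 78 mm behind the grasp point.
Start: joints at [1.049, 0.3, 1.521, -0, 1.321, -0.067], TCP at [0.242, 0.494, 0.222] pointing down, gripper open.
Joint ranges: [-3.03, 3.03], [-0.79, 2.21], [0.23, 2.52], [-1.04, 4.18], [0, 3.07], [-2.55, 2.55]. Speed limits (rad/s): [2.22, 2.22, 2.57, 3.14, 3.14, 3.14].

## Interface

Orientations are given as [roll, pitch, yaw] about the fixed x, y, z axes, in that order (R = Rz(yaw) Ry(pitch) Rx(roll)).
In Python, from station import telemetry, viewer, hand_in, ctrl gives the robot as it stands.
- The arm moves only by the tool step_arm, never from a script. Its argument "plan" is a list of rows, each an object of numbers: "dx", "dy", "dz": the shift along the tool's x, y, z scaled (see below); "rx", "ry", "rz": the turn, a rotation vector about the tool's x, y, z scaled (see below); "claw": the closure, from 0 (fully open) to 1 (shut). In form: [{"dx": .., "dy": .., "dz": .., "rx": .., "ry": .., "rz": .., "claw": ..}, ...]. A call has 1 to 10 rows; each row shifts and turns the commanded pose from where the row before left it, along the tool's axes as they then stand; what a row does not reach is not made up. The controller multiplies each number of a shift by 0.1 m and each number of a turn by 90 degrees. A row lasts 1/10 s, in which the tool goes at most 50 mm and 8.59 degrees, less where a joint would pass 70% of its speed; a pose out of reach is approached as far as the arm can. A call with a number of a shift or a turn outside -1 to 1 is refused whole. A call with a gripper value outside its range is refused whole. The fingers move at their own pace and stop on an object; "grip_force" is the grip in N (left out, the last holds). Time passes only in rows, so rows that do not move let the fingers close. It gives the time, the measured TCP pose, the force, the opening and the grip force at its end, in the units of the state.
- telemetry.get_obs(): the state, without advancing time (a new reading comes with each control period).
- viewer.camera(name): name is "scene" or "top"; returns a dict with "img" (384x512x3 uint8, red, green, blue), "z_map" (384x512 float32, m along the optical axis (not along the pixel's ray), 0 where there is no reading), "fx", "fy", "cx", "cy" (pixels), "R" (3x3) and "t" (3): a world point X has camera coordinates R X + t. Camera axes: x right, y down, z forward; pixel columns grow to the right and rows downward; lengths in m; the calibration is good to about 2 mm. A picture is of the moment at which its call begins.
- hand_in(): hands the job in; it is judged then, once.
Trained networks look in a picture, given as the dict that the camera call returned (one of the last four; its "shot" number tells which), for a name from the list of things; names that differ only in an ending like _2 or _b are one class to them, and where a whole thing is asked for, a point or a joint stands for the part that bears it (a point fixed in the world has none). Each returns a list of dicts, best first, with "score" (0 to 1); they miss things now and then, are a little off and sometimes report something else, mostly with a low value. They report only what shows in the picture. A call takes as long as a camera call. They do not tell look-alikes from the thing itself.
- viewer.recognise(target, picture): "rect" ([left, top, right, bottom] in pixels, round what is visible of it).
The state is a dict: "time_s": time; "qpos": joint angles; "joint_vel": joint speeds; "tau": joint torques, N m; "ee_pos": TCP position; "eef_rot": TCP orientation; "force": force on the tool from outside, world axes, zero at the start; "moment": the same for the moment, N m; "grip_width": finger opening in m; "grip_force": force on a finger pad.
Only numpy, scipy, OpenCV 4.12 (cv2) and the standard library are available. Lean on these libraries where they do the work, as an engineer would, in place of code of your own. Each camera call takes 0.05 s, during which the arm holds its last target. There are 200 camera calls.

## Task

Turn the aluminium flask holder that has a flat cut in its round flange until the flat matches the flat of the D-shaped recess in the hotplate's top, and seat it fully home there, flange flush with the plate. Then take the round-bottomed flask from its cork ring and set it gently in the holder's hollow so that it sits centred and upright, and let go. Do not drop the holder or the flask, and leave the other things on the bench where they stand.

Things in the scene. Friction and masses are not known exactly. Their poses are not given: they have to be found in the camera images.
- hotplate: fixed white laboratory hotplate, its square 150 x 150 mm aluminium top 78 mm above the bench, centred on the recess; on its -x side (x from -125 to -75 mm) a control panel 46 mm tall with two black knobs. Origin: under the recess centre, at the bench surface. z up.
- recess (a point): centre of the dark floor of the D-shaped recess in the hotplate's top, 66 mm above the bench; axes as the hotplate's. The recess is 12 mm deep, open upwards, a circle of radius 41.5 mm cut off by a flat wall 30.5 mm from its centre on the +x side of this frame; rim edges chamfered 1.5 mm.
- holder: loose aluminium flask holder, 0.2 to 0.33 kg, 44 mm tall. Flange at its foot: disc 12 mm thick, radius 40 mm, cut off by one flat 29 mm from the axis on its own +x side, foot chamfered 2 mm. On it a round collar, 56 mm wide from 12 to 30 mm height, 54 mm to the top: grip it across there. Fits the recess only flat to flat (1.5 mm play, about 3 degrees of yaw). Origin: underside, on the axis. z up.
- seat (a point): point fixed to the holder, on its axis 57.45 mm above its underside: where the flask's bulb centre (point bulb) lies when the flask sits in the conical hollow in the holder's top (46 mm wide at the mouth, 14 mm deep). Axes as the holder's.
- cork_ring: loose cork ring, outer diameter 80 mm, 25 mm tall, with a conical hollow in which the flask starts upright, the bulb's bottom 11.8 mm above the bench. Origin: centre of its underside.
- flask: round-bottomed clear glass flask with white stopper, 80 to 130 g: bulb 52 mm wide, straight frosted neck 22 mm wide from 48 to 86 mm above the bulb's bottom, lip 26 mm wide (look only) to 90 mm, stopper to 104 mm. Centre of mass 5 mm below the bulb's centre; in a hollow, friction holds it at the tilt at which it is let go. Origin: bottom of the bulb, on the axis. z up the neck.
- bulb (a point): centre of the flask's bulb, 26 mm above the bulb's bottom. z along the neck.
- erlenmeyer: bystander: conical flat-bottomed glass flask with blue cap, 68 mm wide, 114 mm tall. Origin: centre of its underside.
- wide_jar: bystander: dark wide jar with white cap, 84 mm wide, 140 mm tall. Origin: centre of its underside.
- cell_a: bystander: standing green battery cell, 18 mm wide, 65 mm tall. Origin: centre of its underside.
- cell_b: bystander: second standing green battery cell, 18 mm wide, 65 mm tall. Origin: centre of its underside.
- vial: bystander: small glass vial with white cap, 25 mm wide, 52 mm tall. Origin: centre of its underside.
- coin_cell: bystander: steel coin cell lying flat, 24 mm wide, 5 mm thick. Origin: centre of its underside.
- spatula: bystander: slim flat steel laboratory spatula lying on the bench, 188 mm long, 16 mm wide. Origin: middle of its underside.
- round_holder: bystander: a larger aluminium flask holder whose flange is a full circle without a flat (88 mm wide, 48 mm tall); it does not fit the recess. Origin: centre of its underside.
There are look-alikes about, which are no part of the job. What is shaped like the flask but purple is not meant.

How it is judged:
On the way, in this order (a step that is already met when the one before it is completed fails the run):
1. the keyed holder is fully home in the recess, with the flask not yet in it (z of holder in the frame of recess between -0.0025 and 0.0025 m and horizontal distance between holder and recess below 0.004 m and angle between holder's own z axis and vertical below 0.05 rad and distance between bulb and seat above 0.05 m), for 0.2 s.
2. the flask sits in the seated holder's hollow (z of holder in the frame of recess between -0.0025 and 0.0025 m and horizontal distance between holder and recess below 0.004 m and angle between holder's own z axis and vertical below 0.05 rad and horizontal distance between bulb and seat below 0.004 m and z of bulb in the frame of seat between -0.004 and 0.004 m and angle between flask's own z axis and vertical below 0.14 rad), for 0.2 s.
At the end, for the whole second after the job is handed in: Holder: underside within 2.5 mm of the recess floor, axis within 4 mm of its centre, upright within 3 degrees. Flask: bulb centre within 4 mm of the seat point sideways and in height, neck within 8 degrees of vertical. Both released and at rest (under 20 mm/s) (all of step 2 and linear speed of each of flask, holder below 0.02 m/s and contact force between the fingers and flask below 0.05 N and contact force between the fingers and holder below 0.05 N); the robot touches nothing.
It fails at once if the flask or the holder is dropped: it moves faster than 0.45 m/s with nothing of the robot touching it (a fall of more than about 10 mm) ((contact force between each of the arm, the fingers and flask below 0.01 N and linear speed of flask above 0.45 m/s) or (contact force between each of the arm, the fingers and holder below 0.01 N and linear speed of holder above 0.45 m/s)).
It fails at once if another thing on the bench is shifted by more than 30 mm (distance of any of erlenmeyer, wide_jar, cell_a, cell_b, vial, coin_cell, spatula, round_holder from where it was at the start of the episode above 0.03 m).
It fails at once if a standing thing is tipped by more than 25 degrees (angle between any of erlenmeyer, wide_jar, cell_a, cell_b, vial, round_holder's own z axis and vertical above 0.44 rad).
It also fails if it takes over 69 s, if anything falls off the work surface, if the arm or the gripper's body presses on something with over 40 N, if the wrist force passes 120 N, or if a joint passes its speed limit or range.

## Working session

There is one attempt and no reset: what is moved stays moved. The work goes in short steps, Python scripts to look and compute and a tool call to move; the robot and the scene stay as the last step left them, time stands still between calls to the robot, and variables do not carry over. Pictures are saved under pics/ and viewed, at most 10 in all, crops included, and the job is handed in when it is done.

Besides the shell and the picture viewer there is one more tool, called after ">>>" in YAML: its name, and indented under it one key for each argument. step_arm: Moves the arm, as the interface text tells. Shifts and turns lie within -1 to 1; 1 stands for 0.1 m of shift or 90 degrees of turn. Its arguments: {"type":"object","properties":{"plan":{"type":"array"},"grip_force":{"type":"number"}},"required":["plan"]}

```bash
mkdir -p pics
cat > h.py <<'E'
import numpy as np, cv2
from station import telemetry, viewer, hand_in, ctrl
def cloud(p):
    z=p["z_map"]; v,u=np.mgrid[:z.shape[0],:z.shape[1]]
    c=np.stack([(u-p["cx"])/p["fx"]*z,(v-p["cy"])/p["fy"]*z,z],-1)
    w=(c-p["t"])@p["R"]; w[z==0]=np.nan
    return w
def save(p,n): cv2.imwrite(f"pics/{n}.png",p["img"][...,::-1])
E
python3 - <<'E'
from h import *
o=telemetry.get_obs(); print(o, ctrl.tcp_to_tips)
ims=[]
for c in("top","scene"):
    p=viewer.camera(c); ims.append(p["img"]); w=cloud(p); np.save(c,w); cv2.imwrite(c+".png",p["img"][...,::-1])
    print(c,(-p["R"].T@p["t"]).round(3))
    for n in["hotplate","holder","flask","cork_ring","erlenmeyer","wide_jar","cell_a","vial","coin_cell","spatula","round_holder"]:
        for d in viewer.recognise(n,p)[:3]:
            l,t,r,b=[int(x) for x in d["rect"]]; m=w[(t+b)//2,(l+r)//2]
            print(n,round(d["score"],2),[l,t,r,b],m.round(3))
cv2.imwrite("pics/a.png",cv2.resize(ims[0],(800,600))[...,::-1]);cv2.imwrite("pics/b.png",cv2.resize(ims[1],(800,600))[...,::-1])
E
```

```text
{'time_s': 0.0, 'qpos': array([ 1.04942727e+00,  3.00452613e-01,  1.52159357e+00, -1.65978423e-05,
        1.32068143e+00, -6.66108927e-02]), 'joint_vel': array([ 0.00093331,  0.00116917, -0.00023017,  0.00091528,  0.00172543,
       -0.00193371]), 'tau': array([ 2.21804738e-03, -5.31833053e+01, -3.52735269e+01,  7.09044258e-02,
        2.46021291e-02,  5.70884566e-06]), 'ee_pos': array([0.24147461, 0.49388412, 0.22189117]), 'eef_rot': array([-3.14045914e+00, -5.95034655e-05,  2.68683857e+00]), 'force': array([-0.75170254, -0.64791815,  0.53129567]), 'moment': array([-0.02920628,  0.00332545,  0.00510229]), 'grip_force': 0.0, 'grip_width': 0.09405021363593209} 0.017
top [ 0.402 -0.007  1.46 ]
hotplate 0.93 [229, 170, 271, 235] [ 0.515 -0.016  0.066]
hotplate 0.38 [317, 198, 337, 218] [ 0.492 -0.297  0.028]
holder 0.7 [317, 201, 338, 222] [ 0.481 -0.296  0.034]
flask 0.71 [155, 200, 167, 212] [0.503 0.294 0.088]
flask 0.6 [185, 204, 201, 219] [0.484 0.183 0.088]
cork_ring 0.49 [152, 196, 174, 218] [0.501 0.293 0.06 ]
erlenmeyer 0.72 [107, 170, 128, 189] [0.601 0.454 0.072]
wide_jar 0.
[... 369 characters left out ...]
19, 170, 286, 230] [ 0.592 -0.012  0.08 ]
holder 0.86 [163, 167, 185, 191] [ 0.512 -0.285  0.042]
flask 0.69 [318, 179, 336, 211] [nan nan nan]
flask 0.63 [357, 189, 377, 220] [0.511 0.3   0.063]
cork_ring 0.92 [349, 203, 381, 227] [0.528 0.3   0.036]
cork_ring 0.5 [358, 186, 376, 221] [0.51  0.3   0.065]
erlenmeyer 0.87 [411, 219, 447, 267] [0.624 0.453 0.062]
erlenmeyer 0.18 [359, 185, 375, 220] [0.511 0.299 0.069]
wide_jar 0.57 [80, 141, 116, 191] [ 0.565 -0.503  0.091]
cell_a 0.64 [332, 242, 340, 263] [0.696 0.23  0.047]
vial 0.55 [165, 212, 176, 226] [ 0.681 -0.222  0.041]
spatula 0.49 [106, 200, 145, 245] [ 0.691 -0.363  0.006]
round_holder 0.64 [234, 257, 267, 297] [0.817 0.041 0.042]
```

View pics/a.png

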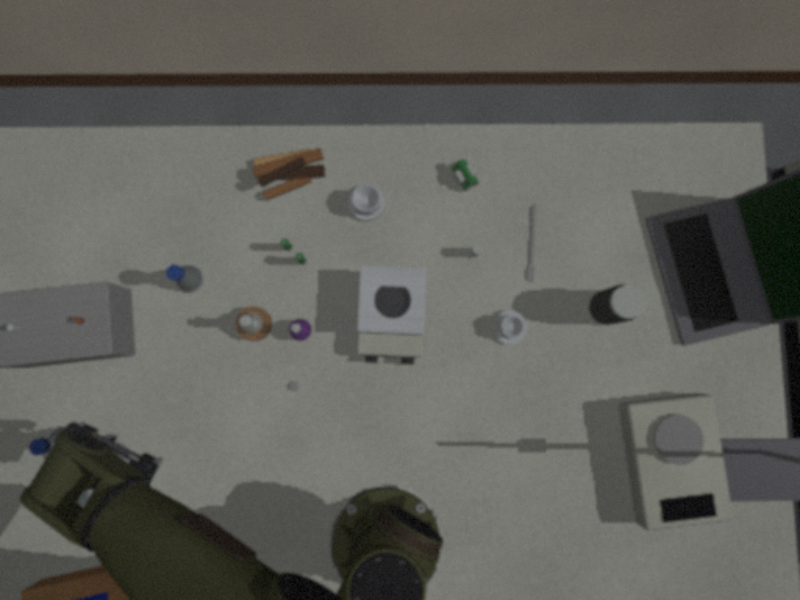

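View pics/b.png

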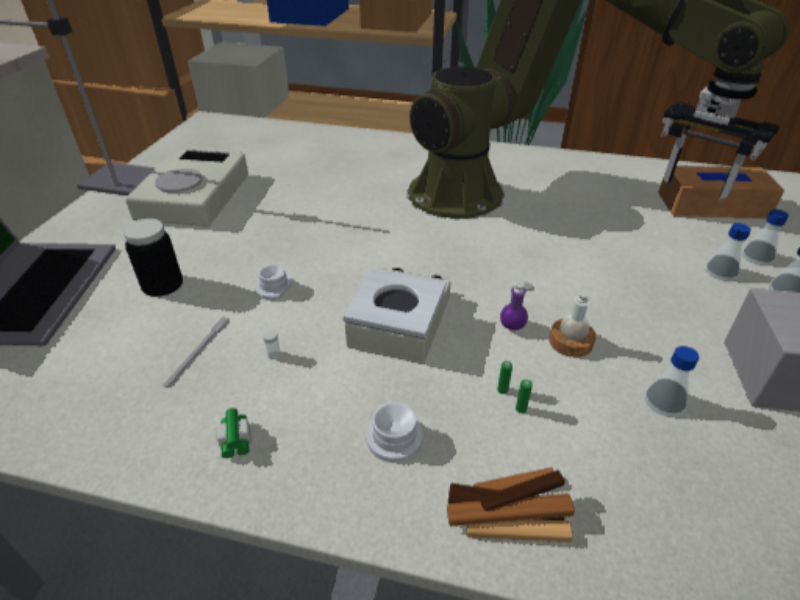

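Top: hotplate at about (392,300), holder (510,326), flask in cork (253,322), purple decoy (300,329), round holder (366,200). Next I get the close geometry.

Run:
```python
from h import *
T=cv2.imread("top.png");S=cv2.imread("scene.png")
w=np.load("top.npy");s=np.load("scene.npy")
r=lambda I,x0,y0,x1,y1:cv2.resize(I[y0:y1,x0:x1],(400,300),interpolation=cv2.INTER_CUBIC)
cv2.imwrite("pics/c.png",np.vstack([np.hstack([r(T,307,191,347,221+5),r(T,220,166,280,211)]),np.hstack([r(S,154,162,194,192),r(S,210,165,290,225)])]))
for nm,W in(("top",w),("scene",s)):
    sel=(np.hypot(W[...,0]-.492,W[...,1]+.295)<.07)
    z=W[...,2]
    for a,b in((-.01,.004),(.007,.02),(.025,.06)):
        m=sel&(z>a)&(z<b); q=W[m]; print(nm,a,len(q),q.mean(0).round(4),q.min(0).round(3),q.max(0).round(3), q.std(0).round(4))
    # hotplate top
    m=(abs(W[...,0]-.54)<.12)&(abs(W[...,1])<.12)&(z>.073)&(z<.085)
    q=W[m]; rect=cv2.minAreaRect((q[:,:2]*1000).astype(np.float32)); print("plate",len(q),q[:,2].mean(),rect)
    m=(abs(W[...,0]-.54)<.05)&(abs(W[...,1]+.01)<.05)&(z<.071)&(z>.06); q=W[m]; print("recess",len(q),q.mean(0) if len(q) else 0, q.min(0),q.max(0))
    m=(np.hypot(W[...,0]-.5,W[...,1]-.295)<.06)&(z>.005)&(z<.03);q=W[m];print("ring",q.min(0),q.max(0))
    m=(np.hypot(W[...,0]-.5,W[...,1]-.295)<.06)&(z>.07);q=W[m];print("neck",len(q),q.mean(0),q.min(0),q.max(0))
```

```text
top -0.01 696 [ 0.4932 -0.2909 -0.0012] [ 0.423 -0.364 -0.009] [ 0.562 -0.225  0.004] [0.0402 0.0393 0.0028]
top 0.007 136 [ 0.4875 -0.2976  0.0114] [ 0.449 -0.354  0.007] [ 0.542 -0.239  0.02 ] [0.0268 0.0246 0.0026]
top 0.025 186 [ 0.4882 -0.2982  0.0374] [ 0.462 -0.324  0.026] [ 0.513 -0.271  0.048] [0.0139 0.0144 0.0055]
plate 1285 0.07769983225618683 ((549.9254150390625, -20.264503479003906), (150.0552520751953, 150.89842224121094), 86.5557632446289)
recess 372 [ 0.54729311 -0.01955306  0.06539086] [ 0.49246217 -0.05927137  0.06002224] [0.58885459 0.03697443 0.07097359]
ring [0.45294877 0.23855459 0.00511906] [0.55638811 0.34591107 0.02981125]
neck 55 [0.50276309 0.30170713 0.10353738] [0.49124765 0.2922232  0.07273344] [0.51590344 0.31508105 0.12013989]
scene -0.01 523 [ 0.5053 -0.2866  0.001 ] [ 0.423 -0.363 -0.003] [ 0.561 -0.226  0.004] [0.0349 0.0404 0.0013]
scene 0.007 149 [ 0.5059 -0.2927  0.0131] [ 0.451 -0.337  0.007] [ 0.529 -0.265  0.02 ] [0.0198 0.0211 0.0028]
scene 0.025 226 [ 0.4925 -0.2955  0.0381] [ 0.463 -0.323  0.026] [ 0.52  -0.27   0.048] [0.0166 0.0151 0.0058]
plate 1520 0.07884847482741628 ((550.307373046875, -18.96900177001953), (151.1555938720703, 153.91323852539062), 86.44950103759766)
recess 328 [ 0.53911865 -0.02044803  0.06735626] [ 0.50645187 -0.05916582  0.06428052] [0.57112735 0.01899681 0.07084867]
ring [0.4727495  0.24939792 0.00505491] [0.54664473 0.34486679 0.02963172]
neck 141 [0.50958098 0.30526191 0.09690664] [0.49285409 0.29518281 0.0700037 ] [0.5182635  0.31679969 0.11868028]
```

View pics/c.png

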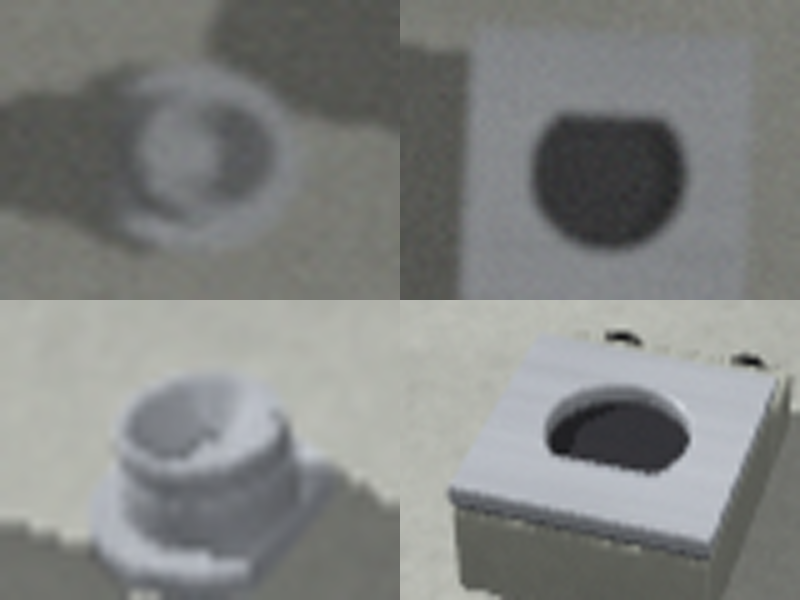

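The close crop shows the recess flat facing +x (plate yaw about -3.5°). The holder's flat faces +x+y, running about (250,580) to (340,470) in the lower left crop. I'll fit its pose by silhouette.

```bash
cat > fit.py <<'E'
from h import *
from scipy.optimize import minimize
def sil(P,p,up=4):
    x,y,yaw=p[:3]; z0=p[3] if len(p)>3 else 0
    M=np.zeros((384*up,512*up),np.uint8)
    a=np.linspace(0,2*np.pi,181)
    def ring(r,z,flat=None):
        X=r*np.cos(a);Y=r*np.sin(a)
        if flat: X=np.minimum(X,flat)
        W=np.stack([x+X*np.cos(yaw)-Y*np.sin(yaw),y+X*np.sin(yaw)+Y*np.cos(yaw),np.full_like(a,z+z0)],1)
        c=W@P["R"].T+P["t"]
        return np.stack([P["fx"]*c[:,0]/c[:,2]+P["cx"],P["fy"]*c[:,1]/c[:,2]+P["cy"]],1)
    for g in([ring(.038,0,.027),ring(.04,.002,.029),ring(.04,.012,.029)],[ring(.028,.012),ring(.028,.03)],[ring(.027,.03),ring(.027,.044)]):
        h=cv2.convexHull(np.concatenate(g).astype(np.float32))
        cv2.fillConvexPoly(M,np.round((h+.5)*up*16-8).astype(np.int32),255,shift=4)
    return cv2.resize(M,(512,384),interpolation=cv2.INTER_AREA)/255.
E
python3 - <<'E'
from fit import *
def frames(c,n=6):
    L=[viewer.camera(c) for _ in range(n)]
    P=dict(L[0]); P["img"]=np.mean([l["img"] for l in L],0); z=np.array([l["z_map"] for l in L]); P["z_map"]=np.median(z,0); return P
R={}
for c,th in(("scene",.004),("top",.005)):
    P=frames(c); w=cloud(P); R[c]=(P,w); np.save(c,w); z=w[...,2]
    near=np.hypot(w[...,0]-.492,w[...,1]+.295)<.075
    obs=((z>th)&near).astype(float)
    ys,xs=np.where(near); sl=np.s_[ys.min()-3:ys.max()+4,xs.min()-3:xs.max()+4]
    f=lambda p:((sil(P,[p[0]/1e3,p[1]/1e3,p[2]])[sl]-obs[sl])**2).sum()
    best=[]
    for yaw in np.arange(0,6.28,.35):
        r=minimize(f,[490,-296,yaw],method="Nelder-Mead",options=dict(initial_simplex=[[490,-296,yaw],[496,-296,yaw],[490,-290,yaw],[490,-296,yaw+.3]]))
        best.append((round(r.fun,2),r.x[:2].round(1),round(np.degrees(r.x[2])%360,1)))
    best.sort(key=lambda b:b[0]); print(c,obs.sum(),best[:5])
    m=(abs(w[...,0]-.55)<.09)&(abs(w[...,1]+.02)<.09)&(z>.073)&(z<.085); print(cv2.minAreaRect((w[m][:,:2]*1000).astype(np.float32)))
    for lo,hi in((.1,.125),(.08,.1),(.055,.075)):
        m=(np.hypot(w[...,0]-.5,w[...,1]-.295)<.06)&(z>lo)&(z<hi);q=w[m];print("neck",lo,len(q),np.nanmedian(q,0).round(4))
    for n in("flask","cork_ring"):
        for d in viewer.recognise(n,viewer.camera(c))[:3]: print(n,round(d["score"],2),np.round(d["rect"],1))
E
```

```text
scene 418.0 [(np.float64(8.64), array([ 486.1, -298.7]), np.float64(85.1)), (np.float64(8.72), array([ 486.1, -298.8]), np.float64(85.1)), (np.float64(8.74), array([ 486.1, -298.7]), np.float64(85.0)), (np.float64(8.76), array([ 486.1, -298.7]), np.float64(84.9)), (np.float64(8.94), array([ 486.1, -298.8]), np.float64(85.2))]
((550.1790771484375, -19.249786376953125), (150.48773193359375, 151.5077362060547), 86.59075164794922)
neck 0.1 74 [0.509  0.3056 0.1075]
neck 0.08 43 [0.5133 0.3048 0.0886]
neck 0.055 103 [0.5139 0.3043 0.0603]
flask 0.88 [357.9 185.5 379.2 221.9]
flask 0.81 [319.3 178.9 336.9 209.9]
cork_ring 0.6 [349.8 203.8 379.1 227.6]
top 344.0 [(np.float64(7.16), array([ 488.4, -298.9]), np.float64(84.3)), (np.float64(7.18), array([ 488.4, -298.9]), np.float64(84.4)), (np.float64(7.24), array([ 488.4, -298.8]), np.float64(84.2)), (np.float64(7.28), array([ 488.4, -298.8]), np.float64(84.1)), (np.float64(7.31), array([ 488.4, -299. ]), np.float64(84.4))]
((549.7312622070312, -20.33831787109375), (149.98658752441406, 149.99037170410156), 86.5531005859375)
neck 0.1 40 [0.5041 0.3034 0.1134]
neck 0.08 9 [0.4992 0.2954 0.0988]
neck 0.055 46 [0.5005 0.2963 0.0584]
flask 0.63 [184.8 206.2 205.2 220.1]
flask 0.56 [110.1 170.5 129.7 187.5]
flask 0.44 [153.  201.  170.3 214.2]
cork_ring 0.82 [153.2 199.2 173.8 219.1]
cork_ring 0.41 [104.9 172.3 127.3 187.1]
```

Both cameras agree: holder at about (0.487,-0.299), flat at 84.7°. Recess is at (0.550,-0.020), yaw -3.45°. I'll turn the tool to yaw 90° and travel there.

>>> step_arm:
  plan:
    - {"rz": 0.089}
    - {"rz": 0.089}
    - {"rz": 0.089}
    - {"rz": 0.089}
    - {"rz": 0.089}
    - {"rz": 0.089}
    - {"rz": 0.089}
    - {"rz": 0.088}
    - {"dy": 0.2}
    - {"dy": 0.2}
  grip_force: 30

```text
$.plan[0]: bad value
```

>>> step_arm:
  plan:
    - {"dx": -0.4, "dy": 0.12}
    - {"dx": -0.4, "dy": 0.12}
    - {"dx": -0.4, "dy": 0.12}
    - {"dx": -0.4, "dy": 0.12}
    - {"dx": -0.4, "dy": 0.12}
    - {"dx": -0.4, "dy": 0.12}
    - {"dx": -0.4, "dy": 0.12}
    - {"dx": -0.4, "dy": 0.12}
    - {"dx": -0.4, "dy": 0.12}
    - {"dx": -0.4, "dy": 0.12}

```text
$.plan[0]: bad value
```

>>> step_arm:
  plan:
    - {"dx": -0.4, "dy": 0.12}
    - {"dx": -0.4, "dy": 0.1}
    - {"dx": -0.4, "dy": 0.1}
    - {"dx": -0.4, "dy": 0.1}
    - {"dx": -0.4, "dy": 0.1}
    - {"dx": -0.4, "dy": 0.1}
    - {"dx": -0.4, "dy": 0.1}
    - {"dx": -0.4}
    - {"dx": -0.4}
    - {}

```text
$.plan[0]: bad value
```

>>> step_arm:
  plan:
    - {"dx": 0, "dy": 0, "dz": 0, "rx": 0, "ry": 0, "rz": 0.089, "claw": 0}
    - {"dx": 0, "dy": 0, "dz": 0, "rx": 0, "ry": 0, "rz": 0.089, "claw": 0}
    - {"dx": 0, "dy": 0, "dz": 0, "rx": 0, "ry": 0, "rz": 0.089, "claw": 0}
    - {"dx": 0, "dy": 0, "dz": 0, "rx": 0, "ry": 0, "rz": 0.089, "claw": 0}
    - {"dx": 0, "dy": 0, "dz": 0, "rx": 0, "ry": 0, "rz": 0.089, "claw": 0}
    - {"dx": 0, "dy": 0, "dz": 0, "rx": 0, "ry": 0, "rz": 0.089, "claw": 0}
    - {"dx": 0, "dy": 0, "dz": 0, "rx": 0, "ry": 0, "rz": 0.089, "claw": 0}
    - {"dx": 0, "dy": 0, "dz": 0, "rx": 0, "ry": 0, "rz": 0.088, "claw": 0}
    - {"dx": 0, "dy": 0.2, "dz": 0, "rx": 0, "ry": 0, "rz": 0, "claw": 0}
    - {"dx": 0, "dy": 0.2, "dz": 0, "rx": 0, "ry": 0, "rz": 0, "claw": 0}
  grip_force: 30

```text
time_s: 3.2
ee_pos: [0.2821, 0.4942, 0.2226]
eef_rot: [3.141, -0.0, 1.571]
force: [-0.9, 0.2, 0.7]
grip_width: 0.0941
grip_force: 0.0
```

>>> step_arm:
  plan:
    - {"dx": -0.4, "dy": 0.12, "dz": 0, "rx": 0, "ry": 0, "rz": 0, "claw": 0}
    - {"dx": -0.4, "dy": 0.12, "dz": 0, "rx": 0, "ry": 0, "rz": 0, "claw": 0}
    - {"dx": -0.4, "dy": 0.12, "dz": 0, "rx": 0, "ry": 0, "rz": 0, "claw": 0}
    - {"dx": -0.4, "dy": 0.12, "dz": 0, "rx": 0, "ry": 0, "rz": 0, "claw": 0}
    - {"dx": -0.4, "dy": 0.12, "dz": 0, "rx": 0, "ry": 0, "rz": 0, "claw": 0}
    - {"dx": -0.4, "dy": 0.12, "dz": 0, "rx": 0, "ry": 0, "rz": 0, "claw": 0}
    - {"dx": -0.4, "dy": 0.12, "dz": 0, "rx": 0, "ry": 0, "rz": 0, "claw": 0}
    - {"dx": -0.4, "dy": 0.12, "dz": 0, "rx": 0, "ry": 0, "rz": 0, "claw": 0}
    - {"dx": -0.4, "dy": 0.12, "dz": 0, "rx": 0, "ry": 0, "rz": 0, "claw": 0}
    - {"dx": -0.4, "dy": 0.12, "dz": 0, "rx": 0, "ry": 0, "rz": 0, "claw": 0}

```text
time_s: 4.2
ee_pos: [0.4019, 0.0919, 0.2228]
eef_rot: [3.141, -0.0, 1.57]
force: [1.2, -0.5, -0.1]
grip_width: 0.0938
grip_force: 0.0
```

>>> step_arm:
  plan:
    - {"dx": -0.4, "dy": 0.12, "dz": 0, "rx": 0, "ry": 0, "rz": 0, "claw": 0}
    - {"dx": -0.4, "dy": 0.1, "dz": 0, "rx": 0, "ry": 0, "rz": 0, "claw": 0}
    - {"dx": -0.4, "dy": 0.1, "dz": 0, "rx": 0, "ry": 0, "rz": 0, "claw": 0}
    - {"dx": -0.4, "dy": 0.1, "dz": 0, "rx": 0, "ry": 0, "rz": 0, "claw": 0}
    - {"dx": -0.4, "dy": 0.1, "dz": 0, "rx": 0, "ry": 0, "rz": 0, "claw": 0}
    - {"dx": -0.4, "dy": 0.1, "dz": 0, "rx": 0, "ry": 0, "rz": 0, "claw": 0}
    - {"dx": -0.4, "dy": 0.1, "dz": 0, "rx": 0, "ry": 0, "rz": 0, "claw": 0}
    - {"dx": -0.4, "dy": 0, "dz": 0, "rx": 0, "ry": 0, "rz": 0, "claw": 0}
    - {"dx": -0.4, "dy": 0, "dz": 0, "rx": 0, "ry": 0, "rz": 0, "claw": 0}
    - {"dx": 0, "dy": 0, "dz": 0, "rx": 0, "ry": 0, "rz": 0, "claw": 0}

```text
time_s: 5.2
ee_pos: [0.4723, -0.2704, 0.2219]
eef_rot: [-3.141, 0.0, 1.567]
force: [0.3, -0.2, 0.2]
grip_width: 0.0942
grip_force: 0.0
```

>>> step_arm:
  plan:
    - {"dx": -0.15, "dy": 0.1, "dz": 0.3, "rx": 0, "ry": 0, "rz": 0, "claw": 0}
    - {"dx": -0.136, "dy": 0.047, "dz": 0.4, "rx": 0, "ry": 0, "rz": 0, "claw": 0}
    - {"dx": 0, "dy": 0, "dz": 0.4, "rx": 0, "ry": 0, "rz": 0, "claw": 0}
    - {"dx": 0, "dy": 0, "dz": 0.3, "rx": 0, "ry": 0, "rz": 0, "claw": 0}
    - {"dx": 0, "dy": 0, "dz": 0.2, "rx": 0, "ry": 0, "rz": 0, "claw": 0}
    - {"dx": 0, "dy": 0, "dz": 0.15, "rx": 0, "ry": 0, "rz": 0, "claw": 0}
    - {"dx": 0, "dy": 0, "dz": 0.13, "rx": 0, "ry": 0, "rz": 0, "claw": 0}
    - {"dx": 0, "dy": 0, "dz": 0, "rx": 0, "ry": 0, "rz": 0, "claw": 0}
    - {"dx": 0, "dy": 0, "dz": 0, "rx": 0, "ry": 0, "rz": 0, "claw": 0}

```text
time_s: 6.1
ee_pos: [0.488, -0.2949, 0.0351]
eef_rot: [3.141, 0.0, 1.57]
force: [0.9, -0.6, 0.4]
grip_width: 0.0938
grip_force: 0.0
```

>>> step_arm:
  plan:
    - {"dx": -0.04, "dy": 0, "dz": 0.01, "rx": 0, "ry": 0, "rz": 0, "claw": 0}
    - {"dx": 0, "dy": 0, "dz": 0, "rx": 0, "ry": 0, "rz": 0, "claw": 0.5}
    - {"dx": 0, "dy": 0, "dz": 0, "rx": 0, "ry": 0, "rz": 0, "claw": 1}
    - {"dx": 0, "dy": 0, "dz": 0, "rx": 0, "ry": 0, "rz": 0, "claw": 1}
    - {"dx": 0, "dy": 0, "dz": 0, "rx": 0, "ry": 0, "rz": 0, "claw": 1}
    - {"dx": 0, "dy": 0, "dz": 0, "rx": 0, "ry": 0, "rz": 0, "claw": 1}
    - {"dx": 0, "dy": 0, "dz": 0, "rx": 0, "ry": 0, "rz": 0, "claw": 1}

```text
time_s: 6.8
ee_pos: [0.4877, -0.2987, 0.0335]
eef_rot: [3.141, 0.0, 1.57]
force: [0.3, -0.5, 0.2]
grip_width: 0.0554
grip_force: 30.0
```

>>> step_arm:
  plan:
    - {"dx": 0, "dy": 0, "dz": -0.1, "rx": 0, "ry": 0, "rz": 0, "claw": 1}
    - {"dx": 0, "dy": 0, "dz": -0.3, "rx": 0, "ry": 0, "rz": 0, "claw": 1}
    - {"dx": 0, "dy": 0, "dz": -0.4, "rx": 0, "ry": 0, "rz": 0, "claw": 1}
    - {"dx": 0, "dy": 0, "dz": -0.4, "rx": 0, "ry": 0, "rz": 0, "claw": 1}
    - {"dx": 0.2, "dy": 0.1, "dz": -0.2, "rx": 0, "ry": 0, "rz": 0, "claw": 1}
    - {"dx": 0.3, "dy": 0.1, "dz": 0, "rx": 0, "ry": 0, "rz": 0, "claw": 1}
    - {"dx": 0.3, "dy": 0.1, "dz": 0, "rx": 0, "ry": 0, "rz": 0, "claw": 1}
    - {"dx": 0.3, "dy": 0.1, "dz": 0, "rx": 0, "ry": 0, "rz": 0, "claw": 1}
    - {"dx": 0.3, "dy": 0.1, "dz": 0, "rx": 0, "ry": 0, "rz": 0, "claw": 1}
    - {"dx": 0.3, "dy": 0.1, "dz": 0, "rx": 0, "ry": 0, "rz": 0, "claw": 1}

```text
time_s: 7.8
ee_pos: [0.5479, -0.1275, 0.174]
eef_rot: [3.142, 0.0, 1.57]
force: [0.1, -0.1, -1.8]
grip_width: 0.0553
grip_force: 30.0
```

>>> step_arm:
  plan:
    - {"dx": 0.3, "dy": 0.02, "dz": 0, "rx": 0, "ry": 0, "rz": 0, "claw": 1}
    - {"dx": 0.3, "dy": 0, "dz": 0, "rx": 0, "ry": 0, "rz": 0, "claw": 1}
    - {"dx": 0.2, "dy": 0, "dz": 0, "rx": 0, "ry": 0, "rz": 0, "claw": 1}
    - {"dx": 0.2, "dy": 0, "dz": 0, "rx": 0, "ry": 0, "rz": 0.05, "claw": 1}
    - {"dx": 0, "dy": 0, "dz": 0, "rx": 0, "ry": 0, "rz": 0.09, "claw": 1}
    - {"dx": 0, "dy": 0, "dz": 0, "rx": 0, "ry": 0, "rz": 0.09, "claw": 1}
    - {"dx": 0, "dy": 0, "dz": 0, "rx": 0, "ry": 0, "rz": 0.09, "claw": 1}
    - {"dx": 0, "dy": 0, "dz": 0, "rx": 0, "ry": 0, "rz": 0.09, "claw": 1}
    - {"dx": 0, "dy": 0, "dz": 0, "rx": 0, "ry": 0, "rz": 0.09, "claw": 1}
    - {"dx": 0, "dy": 0, "dz": 0, "rx": 0, "ry": 0, "rz": 0.09, "claw": 1}

```text
time_s: 8.8
ee_pos: [0.5496, -0.0287, 0.1739]
eef_rot: [-3.141, 0.0, 0.637]
force: [0.1, 0.8, -2.4]
grip_width: 0.0552
grip_force: 30.0
```

>>> step_arm:
  plan:
    - {"dx": 0, "dy": 0, "dz": 0, "rx": 0, "ry": 0, "rz": 0.09, "claw": 1}
    - {"dx": 0, "dy": 0, "dz": 0, "rx": 0, "ry": 0, "rz": 0.09, "claw": 1}
    - {"dx": 0, "dy": 0, "dz": 0, "rx": 0, "ry": 0, "rz": 0.09, "claw": 1}
    - {"dx": 0, "dy": 0, "dz": 0, "rx": 0, "ry": 0, "rz": 0.09, "claw": 1}
    - {"dx": 0, "dy": 0, "dz": 0, "rx": 0, "ry": 0, "rz": 0.029, "claw": 1}
    - {"dx": 0, "dy": 0, "dz": 0, "rx": 0, "ry": 0, "rz": 0, "claw": 1}
    - {"dx": 0, "dy": 0, "dz": 0, "rx": 0, "ry": 0, "rz": 0, "claw": 1}

```text
time_s: 9.5
ee_pos: [0.5498, -0.0288, 0.1737]
eef_rot: [3.142, -0.0, 0.034]
force: [-0.1, -0.5, -2.7]
grip_width: 0.0551
grip_force: 30.0
```

>>> step_arm:
  plan:
    - {"dx": 0, "dy": -0.09, "dz": 0.2, "rx": 0, "ry": 0, "rz": 0, "claw": 1}
    - {"dx": 0, "dy": 0, "dz": 0.2, "rx": 0, "ry": 0, "rz": 0, "claw": 1}
    - {"dx": 0, "dy": 0, "dz": 0.08, "rx": 0, "ry": 0, "rz": 0, "claw": 1}
    - {"dx": 0, "dy": 0, "dz": 0, "rx": 0, "ry": 0, "rz": 0, "claw": 1}

```text
time_s: 9.9
ee_pos: [0.5491, -0.0198, 0.1248]
eef_rot: [-3.141, 0.002, 0.033]
force: [0.2, 0.3, -1.4]
grip_width: 0.0552
grip_force: 30.0
```

Run:
```python
from fit import *
o=telemetry.get_obs(); print(o["ee_pos"],o["eef_rot"])
P=viewer.camera("scene"); w=cloud(P); zb=o["ee_pos"][2]-.0335
z=w[...,2]
obs=((z>zb-.002)&(z<zb+.013)&(abs(w[...,0]-.55)<.06)&(abs(w[...,1]+.02)<.06))
q=w[obs]; print(len(q),q.min(0),q.max(0))
# flat: front-face points
f=q[(q[:,0]>.572)&(abs(q[:,1]+.02)<.022)]; A=np.polyfit(f[:,1],f[:,0],1); print("flat slope deg",np.degrees(np.arctan(A[0])),"x at y=-.02",np.polyval(A,-.02),len(f))
im=P["img"][130:240,200:310]; im=cv2.resize(im,(600,600),interpolation=cv2.INTER_CUBIC)
# predicted silhouette outline
M=sil(P,[o["ee_pos"][0],o["ee_pos"][1],np.radians(-3.4),zb])[130:240,200:310]
c,_=cv2.findContours((cv2.resize(M,(600,600))>.5).astype(np.uint8),0,2); im=np.ascontiguousarray(im); cv2.drawContours(im,c,-1,(255,0,0),1)
cv2.imwrite("pics/d.png",im[...,::-1])
```

```text
[ 0.54914515 -0.01977911  0.12475549] [-3.14137765e+00  1.85934214e-03  3.29212877e-02]
116 [ 0.54164538 -0.05615586  0.0929283 ] [0.58226334 0.02109623 0.10421911]
flat slope deg 4.271541999513234 x at y=-.02 0.5772932659636271 51
```

View pics/d.png

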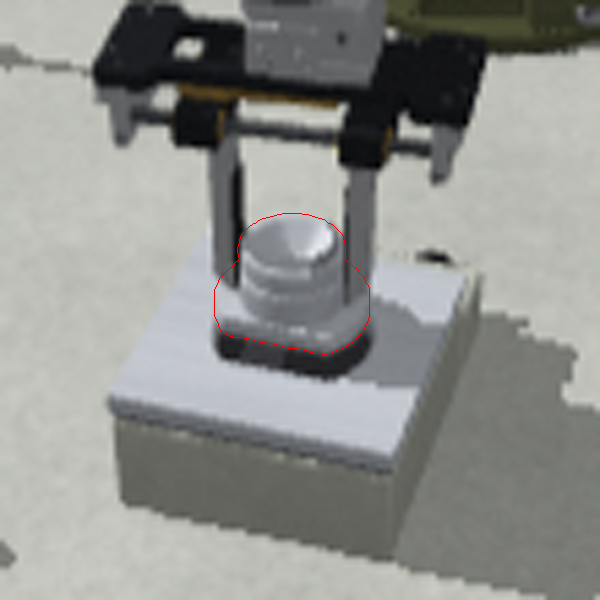

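The outline matches the held holder, with its flat parallel to the plate edge and about -4°. I'll lower it with force checks.

>>> step_arm:
  plan:
    - {"dx": 0.01, "dy": 0, "dz": 0.06, "rx": 0, "ry": 0, "rz": 0, "claw": 1}
    - {"dx": 0, "dy": 0, "dz": 0.06, "rx": 0, "ry": 0, "rz": 0, "claw": 1}
    - {"dx": 0, "dy": 0, "dz": 0.03, "rx": 0, "ry": 0, "rz": 0, "claw": 1}
    - {"dx": 0, "dy": 0, "dz": 0.02, "rx": 0, "ry": 0, "rz": 0, "claw": 1}
    - {"dx": 0, "dy": 0, "dz": 0, "rx": 0, "ry": 0, "rz": 0, "claw": 1}

```text
time_s: 10.45
ee_pos: [0.5505, -0.0198, 0.1082]
eef_rot: [-3.142, 0.0, 0.032]
force: [-0.3, 0.2, -2.5]
grip_width: 0.0554
grip_force: 30.0
```

>>> step_arm:
  plan:
    - {"dx": 0, "dy": 0, "dz": 0.02, "rx": 0, "ry": 0, "rz": 0, "claw": 1}
    - {"dx": 0, "dy": 0, "dz": 0.02, "rx": 0, "ry": 0, "rz": 0, "claw": 1}
    - {"dx": 0, "dy": 0, "dz": 0.02, "rx": 0, "ry": 0, "rz": 0, "claw": 1}
    - {"dx": 0, "dy": 0, "dz": 0.02, "rx": 0, "ry": 0, "rz": 0, "claw": 1}
    - {"dx": 0, "dy": 0, "dz": 0, "rx": 0, "ry": 0, "rz": 0, "claw": 1}

```text
time_s: 10.95
ee_pos: [0.5504, -0.0197, 0.1001]
eef_rot: [-3.142, 0.0, 0.032]
force: [-0.9, -0.1, -2.8]
grip_width: 0.0554
grip_force: 30.0
```

>>> step_arm:
  plan:
    - {"dx": 0, "dy": 0, "dz": 0.008, "rx": 0, "ry": 0, "rz": 0, "claw": 1}
    - {"dx": 0, "dy": 0, "dz": 0, "rx": 0, "ry": 0, "rz": 0, "claw": 1}
    - {"dx": 0, "dy": 0, "dz": 0, "rx": 0, "ry": 0, "rz": 0, "claw": 0}
    - {"dx": 0, "dy": 0, "dz": 0, "rx": 0, "ry": 0, "rz": 0, "claw": 0}
    - {"dx": 0, "dy": 0, "dz": 0, "rx": 0, "ry": 0, "rz": 0, "claw": 0}
    - {"dx": 0, "dy": 0, "dz": 0, "rx": 0, "ry": 0, "rz": 0, "claw": 0}

```text
time_s: 11.55
ee_pos: [0.5507, -0.0198, 0.0998]
eef_rot: [3.142, -0.0, 0.032]
force: [-0.6, 0.2, 0.8]
grip_width: 0.084
grip_force: 0.0
```

>>> step_arm:
  plan:
    - {"dx": 0, "dy": 0, "dz": -0.2, "rx": 0, "ry": 0, "rz": 0, "claw": 0}
    - {"dx": 0, "dy": 0, "dz": -0.4, "rx": 0, "ry": 0, "rz": 0, "claw": 0}
    - {"dx": 0, "dy": 0, "dz": -0.4, "rx": 0, "ry": 0, "rz": 0, "claw": 0}
    - {"dx": 0, "dy": -0.2, "dz": -0.2, "rx": 0, "ry": 0, "rz": 0, "claw": 0}
    - {"dx": -0.05, "dy": -0.3, "dz": 0, "rx": 0, "ry": 0, "rz": 0, "claw": 0}
    - {"dx": -0.1, "dy": -0.3, "dz": 0, "rx": 0, "ry": 0, "rz": 0, "claw": 0}
    - {"dx": -0.1, "dy": -0.3, "dz": 0, "rx": 0, "ry": 0, "rz": 0, "claw": 0}
    - {"dx": 0, "dy": -0.3, "dz": 0, "rx": 0, "ry": 0, "rz": 0, "claw": 0}
    - {"dx": 0, "dy": 0, "dz": 0, "rx": 0, "ry": 0, "rz": 0, "claw": 0}

```text
time_s: 12.45
ee_pos: [0.5207, 0.122, 0.2199]
eef_rot: [-3.141, -0.0, 0.035]
force: [-0.5, -0.9, 0.6]
grip_width: 0.0941
grip_force: 0.0
```

Run:
```python
from fit import *
print(telemetry.get_obs()["ee_pos"],telemetry.get_obs()["eef_rot"])
pics=[]
def ring(P,x,y,z,r,n=200):
    a=np.linspace(0,2*np.pi,n); W=np.stack([x+r*np.cos(a),y+r*np.sin(a),0*a+z],1); c=W@P["R"].T+P["t"]
    return np.stack([P["fx"]*c[:,0]/c[:,2]+P["cx"],P["fy"]*c[:,1]/c[:,2]+P["cy"]],1)
for c in("scene","top"):
    L=[viewer.camera(c) for _ in range(4)]; P=dict(L[0]); P["z_map"]=np.median([l["z_map"] for l in L],0); w=cloud(P); z=w[...,2]
    m=(np.hypot(w[...,0]-.55,w[...,1]+.02)<.035)&(z>.085)&(z<.13); q=w[m]; print(c,"holder",len(q),np.sort(q[:,2])[-15:].round(4)); 
    rim=q[q[:,2]>.106]
    print("rim",rim.min(0),rim.max(0),((rim.min(0)+rim.max(0))/2)[:2])
    m=(np.hypot(w[...,0]-.55,w[...,1]+.02)<.039)&(np.hypot(w[...,0]-.55,w[...,1]+.02)>.031)&(z>.06)&(z<.085); print("flange z",np.median(z[m]))
    cx,cy=ring(P,.504,.303,.06,0,1)[0]; i=np.ascontiguousarray(P["img"])
    x0,y0=int(cx)-20,int(cy)-15; pics.append(cv2.resize(i[y0:y0+30,x0:x0+40],(400,300),interpolation=cv2.INTER_CUBIC))
    cx,cy=ring(P,.55,-.02,.08,0,1)[0]; x0,y0=int(cx)-32,int(cy)-24; pics.append(cv2.resize(i[y0:y0+48,x0:x0+64],(400,300),interpolation=cv2.INTER_CUBIC))
    # cork ring fit via depth
    m=(np.hypot(w[...,0]-.5,w[...,1]-.3)<.055)&(z>.018)&(z<.03); q=w[m]; (a,b),r=cv2.minEnclosingCircle((q[:,:2]*1000).astype(np.float32)); print("cork",a,b,r,q.mean(0))
    # flask fit: silhouette of bulb/neck vs depth >bench? print neck/stopper pixel columns
    for lo,hi in((.098,.12),(.06,.098)):
        m=(np.hypot(w[...,0]-.505,w[...,1]-.303)<.03)&(z>lo)&(z<hi); v,u=np.where(m); print(lo,len(u),u.mean(),v.mean(),u.min(),u.max(),v.min(),v.max())
    print("pred stopper",ring(P,.504,.303,.11,0,1)[0],"neck",ring(P,.504,.303,.08,0,1)[0])
cv2.imwrite("pics/e.png",np.vstack([np.hstack(pics[:2]),np.hstack(pics[2:])])[...,::-1])
```

```text
[0.52066533 0.12197419 0.21985461] [-3.14113664e+00 -3.68468420e-04  3.51607889e-02]
scene holder 328 [0.1115 0.1115 0.1115 0.1115 0.1116 0.1117 0.1118 0.1118 0.1118 0.1118
 0.1118 0.1119 0.112  0.1124 0.1124]
rim [ 0.52411281 -0.04601158  0.10602747] [0.57809123 0.00736042 0.1124339 ] [ 0.55110202 -0.01932558]
flange z 0.07921770200338417
cork 504.97650146484375 305.2767639160156 40.96500778198242 [0.52091503 0.30414839 0.02546787]
0.098 75 372.3066666666667 190.76 368 376 186 195
0.06 110 369.6454545454545 200.97272727272727 364 375 194 207
pred stopper [371.45216805 189.51153242] neck [369.22249221 197.83752586]
top holder 209 [0.1108 0.1108 0.1109 0.1111 0.1111 0.1114 0.1114 0.1116 0.1119 0.1119
 0.1121 0.1122 0.1124 0.1126 0.1134]
rim [ 0.52464521 -0.04707296  0.1060313 ] [0.577077   0.0048197  0.11336132] [ 0.55086111 -0.02112663]
flange z 0.07707645649574119
cork 503.98504638671875 304.4541931152344 39.95466995239258 [0.50285894 0.3011694  0.02463215]
0.098 43 157.11627906976744 205.37209302325581 154 160 202 209
0.06 20 160.9 206.85 158 163 202 210
pred stopper [157.06777727 205.15151944] neck [159.0341199  205.77243453]
```

View pics/e.png

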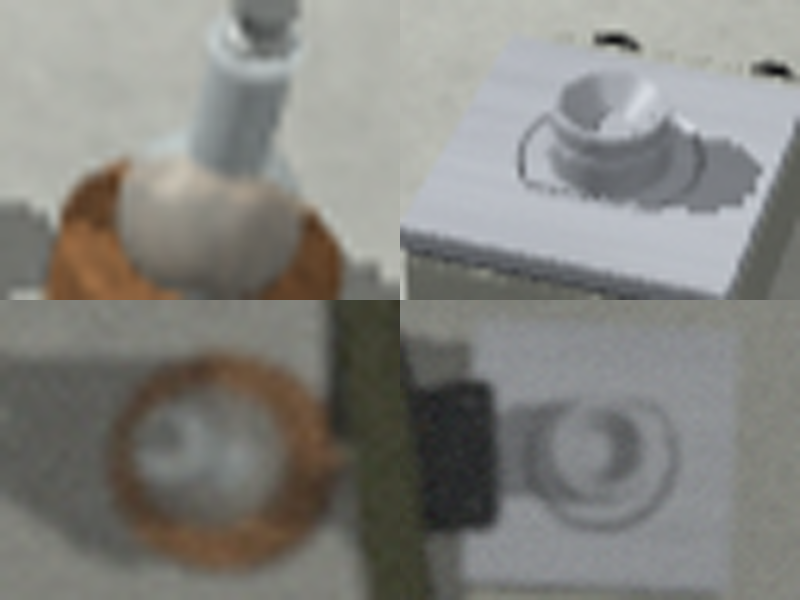

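Holder is flush in the recess with its centre at (0.551,-0.020). Flask axis is at about (0.5045,0.304), upright.

>>> step_arm:
  plan:
    - {"dx": 0, "dy": -0.3, "dz": 0, "rx": 0, "ry": 0, "rz": 0, "claw": 0}
    - {"dx": 0, "dy": -0.4, "dz": 0, "rx": 0, "ry": 0, "rz": 0, "claw": 0}
    - {"dx": 0, "dy": -0.4, "dz": 0, "rx": 0, "ry": 0, "rz": 0, "claw": 0}
    - {"dx": -0.05, "dy": -0.4, "dz": 0, "rx": 0, "ry": 0, "rz": 0, "claw": 0}
    - {"dx": -0.05, "dy": -0.33, "dz": 0, "rx": 0, "ry": 0, "rz": 0, "claw": 0}
    - {"dx": 0, "dy": 0, "dz": 0, "rx": 0, "ry": 0, "rz": 0, "claw": 0}
    - {"dx": 0, "dy": 0, "dz": 0, "rx": 0, "ry": 0, "rz": 0, "claw": 0}

```text
time_s: 13.55
ee_pos: [0.5052, 0.3019, 0.2194]
eef_rot: [3.141, 0.0, 0.033]
force: [0.4, -0.3, 0.5]
grip_width: 0.0939
grip_force: 0.0
```

>>> step_arm:
  plan:
    - {"dx": -0.006, "dy": -0.024, "dz": 0.2, "rx": 0, "ry": 0, "rz": 0, "claw": 0}
    - {"dx": 0, "dy": 0, "dz": 0.4, "rx": 0, "ry": 0, "rz": 0, "claw": 0}
    - {"dx": 0, "dy": 0, "dz": 0.4, "rx": 0, "ry": 0, "rz": 0, "claw": 0}
    - {"dx": 0, "dy": 0, "dz": 0.25, "rx": 0, "ry": 0, "rz": 0, "claw": 0}
    - {"dx": 0, "dy": 0, "dz": 0.12, "rx": 0, "ry": 0, "rz": 0, "claw": 0}
    - {"dx": 0, "dy": 0, "dz": 0, "rx": 0, "ry": 0, "rz": 0, "claw": 0}
    - {"dx": 0, "dy": 0, "dz": 0, "rx": 0, "ry": 0, "rz": 0, "claw": 0}
  grip_force: 8

```text
time_s: 14.25
ee_pos: [0.5054, 0.3041, 0.0841]
eef_rot: [-3.141, -0.002, 0.031]
force: [0.2, 0.3, 0.4]
grip_width: 0.0938
grip_force: 0.0
```

>>> step_arm:
  plan:
    - {"dx": 0, "dy": 0, "dz": 0, "rx": 0, "ry": 0, "rz": 0, "claw": 0.5}
    - {"dx": 0, "dy": 0, "dz": 0, "rx": 0, "ry": 0, "rz": 0, "claw": 0.65}
    - {"dx": 0, "dy": 0, "dz": 0, "rx": 0, "ry": 0, "rz": 0, "claw": 0.7}
    - {"dx": 0, "dy": 0, "dz": 0, "rx": 0, "ry": 0, "rz": 0, "claw": 0.75}
    - {"dx": 0, "dy": 0, "dz": 0, "rx": 0, "ry": 0, "rz": 0, "claw": 0.8}
    - {"dx": 0, "dy": 0, "dz": 0, "rx": 0, "ry": 0, "rz": 0, "claw": 1}
    - {"dx": 0, "dy": 0, "dz": 0, "rx": 0, "ry": 0, "rz": 0, "claw": 1}
    - {"dx": 0, "dy": 0, "dz": 0, "rx": 0, "ry": 0, "rz": 0, "claw": 1}

```text
time_s: 15.05
ee_pos: [0.5045, 0.3043, 0.0826]
eef_rot: [3.142, 0.0, 0.032]
force: [-0.1, -0.1, 0.6]
grip_width: 0.0332
grip_force: 0.0
```

>>> step_arm:
  plan:
    - {"dx": 0, "dy": 0, "dz": 0, "rx": 0, "ry": 0, "rz": 0, "claw": 1}
    - {"dx": 0, "dy": 0, "dz": 0, "rx": 0, "ry": 0, "rz": 0, "claw": 1}
    - {"dx": 0, "dy": 0, "dz": 0, "rx": 0, "ry": 0, "rz": 0, "claw": 1}
    - {"dx": 0, "dy": 0, "dz": 0, "rx": 0, "ry": 0, "rz": 0, "claw": 1}

```text
time_s: 15.45
ee_pos: [0.5045, 0.3043, 0.0826]
eef_rot: [3.142, 0.0, 0.032]
force: [0.1, 0.4, -1.7]
grip_width: 0.0215
grip_force: 8.0
```

>>> step_arm:
  plan:
    - {"dx": 0, "dy": 0, "dz": 0, "rx": 0, "ry": 0, "rz": 0, "claw": 1}
    - {"dx": 0, "dy": 0, "dz": -0.1, "rx": 0, "ry": 0, "rz": 0, "claw": 1}
    - {"dx": 0, "dy": 0, "dz": -0.2, "rx": 0, "ry": 0, "rz": 0, "claw": 1}
    - {"dx": 0, "dy": 0, "dz": -0.3, "rx": 0, "ry": 0, "rz": 0, "claw": 1}
    - {"dx": 0, "dy": 0, "dz": -0.3, "rx": 0, "ry": 0, "rz": 0, "claw": 1}
    - {"dx": 0, "dy": 0, "dz": -0.3, "rx": 0, "ry": 0, "rz": 0, "claw": 1}
    - {"dx": 0, "dy": 0, "dz": -0.2, "rx": 0, "ry": 0, "rz": 0, "claw": 1}
    - {"dx": 0, "dy": 0.1, "dz": 0, "rx": 0, "ry": 0, "rz": 0, "claw": 1}
    - {"dx": 0.04, "dy": 0.2, "dz": 0, "rx": 0, "ry": 0, "rz": 0, "claw": 1}
    - {"dx": 0.04, "dy": 0.3, "dz": 0, "rx": 0, "ry": 0, "rz": 0, "claw": 1}
  grip_force: 12

```text
time_s: 16.45
ee_pos: [0.5139, 0.2439, 0.2215]
eef_rot: [3.141, 0.001, 0.034]
force: [0.3, 0.1, -1.1]
grip_width: 0.0221
grip_force: 12.0
```

>>> step_arm:
  plan:
    - {"dx": 0.04, "dy": 0.3, "dz": 0, "rx": 0, "ry": 0, "rz": 0, "claw": 1}
    - {"dx": 0.04, "dy": 0.3, "dz": 0, "rx": 0, "ry": 0, "rz": 0, "claw": 1}
    - {"dx": 0.04, "dy": 0.3, "dz": 0, "rx": 0, "ry": 0, "rz": 0, "claw": 1}
    - {"dx": 0.04, "dy": 0.3, "dz": 0, "rx": 0, "ry": 0, "rz": 0, "claw": 1}
    - {"dx": 0.04, "dy": 0.3, "dz": 0, "rx": 0, "ry": 0, "rz": 0, "claw": 1}
    - {"dx": 0.04, "dy": 0.3, "dz": 0, "rx": 0, "ry": 0, "rz": 0, "claw": 1}
    - {"dx": 0.04, "dy": 0.3, "dz": 0, "rx": 0, "ry": 0, "rz": 0, "claw": 1}
    - {"dx": 0, "dy": 0.3, "dz": 0, "rx": 0, "ry": 0, "rz": 0, "claw": 1}
    - {"dx": 0, "dy": 0.2, "dz": 0, "rx": 0, "ry": 0, "rz": 0, "claw": 1}
    - {"dx": 0, "dy": 0, "dz": 0, "rx": 0, "ry": 0, "rz": 0, "claw": 1}

```text
time_s: 17.45
ee_pos: [0.5501, -0.0168, 0.2215]
eef_rot: [3.141, 0.002, 0.029]
force: [0.2, 0.5, -0.8]
grip_width: 0.0218
grip_force: 12.0
```

>>> step_arm:
  plan:
    - {"dx": 0.008, "dy": 0.03, "dz": 0.15, "rx": 0, "ry": 0, "rz": 0, "claw": 1}
    - {"dx": 0, "dy": 0, "dz": 0.15, "rx": 0, "ry": 0, "rz": 0, "claw": 1}
    - {"dx": 0, "dy": 0, "dz": 0.1, "rx": 0, "ry": 0, "rz": 0, "claw": 1}
    - {"dx": 0, "dy": 0, "dz": 0.05, "rx": 0, "ry": 0, "rz": 0, "claw": 1}
    - {"dx": 0, "dy": 0, "dz": 0, "rx": 0, "ry": 0, "rz": 0, "claw": 1}
    - {"dx": 0, "dy": 0, "dz": 0, "rx": 0, "ry": 0, "rz": 0, "claw": 1}

```text
time_s: 18.05
ee_pos: [0.5519, -0.0172, 0.1781]
eef_rot: [3.142, -0.001, 0.032]
force: [0.7, 0.5, -1.2]
grip_width: 0.022
grip_force: 12.0
```

Run:
```python
from h import *
o=telemetry.get_obs(); x,y,z=o["ee_pos"]; print(x,y,z); b=z-.0708
P=viewer.camera("scene")
def ring(xx,yy,zz,r):
    a=np.linspace(0,2*np.pi,60); W=np.stack([xx+r*np.cos(a),yy+r*np.sin(a),0*a+zz],1); c=W@P["R"].T+P["t"]
    return np.stack([P["fx"]*c[:,0]/c[:,2]+P["cx"],P["fy"]*c[:,1]/c[:,2]+P["cy"]],1)
x0,y0=215,120; k=9
im=cv2.resize(P["img"][y0:y0+65,x0:x0+80],None,fx=k,fy=k,interpolation=cv2.INTER_CUBIC)
im=np.ascontiguousarray(im)
for pts,col in((ring(x,y,b+.026,.026),(255,0,0)),(ring(x,y,b+.086,.011),(255,0,0)),(ring(x,y,b+.05,.011),(255,0,0)),(ring(.551,-.02,.110,.027),(0,180,0)),(ring(.551,-.02,.110,.023),(0,180,0))):
    cv2.polylines(im,[np.int32((pts-[x0,y0]+.5)*k)],True,col,1)
cv2.imwrite("pics/f.png",im[...,::-1])
```

```text
0.5518672477427339 -0.01716597865942246 0.17811667379257232
```

View pics/f.png

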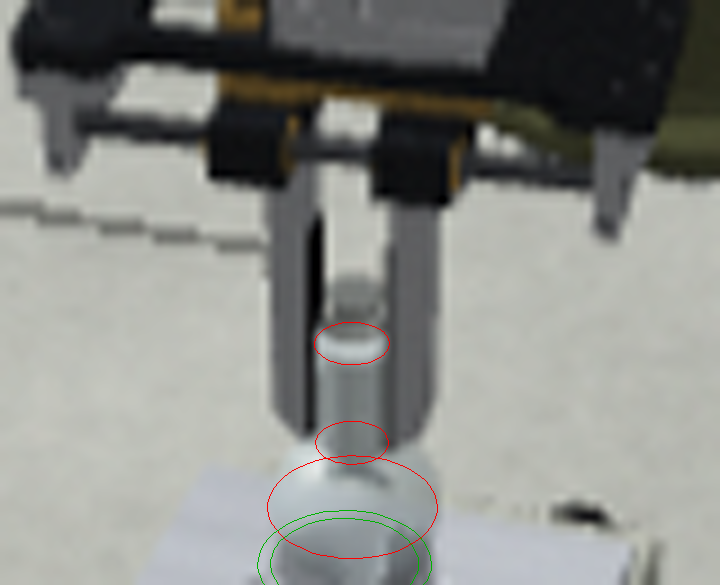

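The flask hangs upright, with its neck centred at x≈352 as predicted. It sits about 3 mm too far in +y, so I'll correct that and lower gently.

>>> step_arm:
  plan:
    - {"dx": -0.008, "dy": 0.03, "dz": 0, "rx": 0, "ry": 0, "rz": 0, "claw": 1}
    - {"dx": 0, "dy": 0, "dz": 0.03, "rx": 0, "ry": 0, "rz": 0, "claw": 1}
    - {"dx": 0, "dy": 0, "dz": 0.03, "rx": 0, "ry": 0, "rz": 0, "claw": 1}
    - {"dx": 0, "dy": 0, "dz": 0.015, "rx": 0, "ry": 0, "rz": 0, "claw": 1}
    - {"dx": 0, "dy": 0, "dz": 0, "rx": 0, "ry": 0, "rz": 0, "claw": 1}
    - {"dx": 0, "dy": 0, "dz": 0, "rx": 0, "ry": 0, "rz": 0, "claw": 1}

```text
time_s: 18.7
ee_pos: [0.551, -0.0203, 0.1701]
eef_rot: [-3.142, 0.0, 0.032]
force: [0.3, -0.0, -1.3]
grip_width: 0.0223
grip_force: 12.0
```

>>> step_arm:
  plan:
    - {"dx": 0, "dy": 0, "dz": 0.01, "rx": 0, "ry": 0, "rz": 0, "claw": 1}
    - {"dx": 0, "dy": 0, "dz": 0.005, "rx": 0, "ry": 0, "rz": 0, "claw": 1}
    - {"dx": 0, "dy": 0, "dz": 0, "rx": 0, "ry": 0, "rz": 0, "claw": 1}
    - {"dx": 0, "dy": 0, "dz": 0, "rx": 0, "ry": 0, "rz": 0, "claw": 1}

```text
time_s: 19.1
ee_pos: [0.551, -0.0203, 0.1687]
eef_rot: [3.142, -0.0, 0.032]
force: [-0.1, 0.0, -1.9]
grip_width: 0.022
grip_force: 12.0
```

>>> step_arm:
  plan:
    - {"dx": 0, "dy": 0, "dz": 0.007, "rx": 0, "ry": 0, "rz": 0, "claw": 1}
    - {"dx": 0, "dy": 0, "dz": 0, "rx": 0, "ry": 0, "rz": 0, "claw": 1}
    - {"dx": 0, "dy": 0, "dz": 0, "rx": 0, "ry": 0, "rz": 0, "claw": 1}

```text
time_s: 19.4
ee_pos: [0.5511, -0.0202, 0.1683]
eef_rot: [-3.141, -0.001, 0.032]
force: [-0.3, 1.2, 4.0]
grip_width: 0.0218
grip_force: 12.0
```

```bash
python3 -c "
from h import *
F=[]
for _ in range(6): viewer.camera('top'); F.append(telemetry.get_obs()['force'])
print(np.mean(F,0),np.std(F,0))"
```

```text
[-0.96542706  2.3280085   5.58620136] [0.52211251 0.54958318 0.20332703]
```

It touches the cone with a slight +y push, so I'll ease 0.7 mm that way and release slowly.

>>> step_arm:
  plan:
    - {"dx": -0.003, "dy": -0.007, "dz": -0.002, "rx": 0, "ry": 0, "rz": 0, "claw": 1}
    - {"dx": 0, "dy": 0, "dz": 0, "rx": 0, "ry": 0, "rz": 0, "claw": 1}
    - {"dx": 0, "dy": 0, "dz": 0, "rx": 0, "ry": 0, "rz": 0, "claw": 1}
  grip_force: 5

```text
time_s: 20.0
ee_pos: [0.5508, -0.0198, 0.1682]
eef_rot: [3.141, -0.0, 0.032]
force: [1.8, 0.5, 1.5]
grip_width: 0.0218
grip_force: 5.0
```

```bash
python3 -c "
from h import *
F=[]
for _ in range(6): viewer.camera('top'); F.append(telemetry.get_obs()['force'])
print(np.mean(F,0),np.std(F,0),telemetry.get_obs()['ee_pos'])"
```

```text
[ 1.58492745 -0.49725855  1.87410403] [0.53472463 0.42837677 0.29874746] [ 0.55074677 -0.01973282  0.16819517]
```

Nearly balanced, so release and retract straight up.

>>> step_arm:
  plan:
    - {"dx": 0, "dy": 0, "dz": 0, "rx": 0, "ry": 0, "rz": 0, "claw": 0.7}
    - {"dx": 0, "dy": 0, "dz": 0, "rx": 0, "ry": 0, "rz": 0, "claw": 0.5}
    - {"dx": 0, "dy": 0, "dz": 0, "rx": 0, "ry": 0, "rz": 0, "claw": 0.2}
    - {"dx": 0, "dy": 0, "dz": 0, "rx": 0, "ry": 0, "rz": 0, "claw": 0}
    - {"dx": 0, "dy": 0, "dz": 0, "rx": 0, "ry": 0, "rz": 0, "claw": 0}
    - {"dx": 0, "dy": 0, "dz": 0, "rx": 0, "ry": 0, "rz": 0, "claw": 0}

```text
time_s: 20.9
ee_pos: [0.5506, -0.0196, 0.1681]
eef_rot: [-3.142, 0.0, 0.032]
force: [0.1, -0.7, 0.3]
grip_width: 0.065
grip_force: 0.0
```

>>> step_arm:
  plan:
    - {"dx": 0, "dy": 0, "dz": -0.1, "rx": 0, "ry": 0, "rz": 0, "claw": 0}
    - {"dx": 0, "dy": 0, "dz": -0.3, "rx": 0, "ry": 0, "rz": 0, "claw": 0}
    - {"dx": 0, "dy": 0, "dz": -0.4, "rx": 0, "ry": 0, "rz": 0, "claw": 0}
    - {"dx": 0, "dy": 0, "dz": -0.4, "rx": 0, "ry": 0, "rz": 0, "claw": 0}
    - {"dx": -0.3, "dy": 0, "dz": 0, "rx": 0, "ry": 0, "rz": 0, "claw": 0}
    - {"dx": -0.4, "dy": 0, "dz": 0, "rx": 0, "ry": 0, "rz": 0, "claw": 0}
    - {"dx": -0.4, "dy": 0, "dz": 0, "rx": 0, "ry": 0, "rz": 0, "claw": 0}
    - {"dx": 0, "dy": 0, "dz": 0, "rx": 0, "ry": 0, "rz": 0, "claw": 0}
    - {"dx": 0, "dy": 0, "dz": 0, "rx": 0, "ry": 0, "rz": 0, "claw": 0}

```text
time_s: 21.8
ee_pos: [0.4408, -0.0232, 0.2894]
eef_rot: [3.141, -0.002, 0.032]
force: [0.0, 0.6, -1.0]
grip_width: 0.0935
grip_force: 0.0
```

Run:
```python
from h import *
print(telemetry.get_obs()["ee_pos"])
P=viewer.camera("scene"); x,y,b=.551,-.0198,.0975
def ring(xx,yy,zz,r):
    a=np.linspace(0,2*np.pi,60); W=np.stack([xx+r*np.cos(a),yy+r*np.sin(a),0*a+zz],1); c=W@P["R"].T+P["t"]
    return np.stack([P["fx"]*c[:,0]/c[:,2]+P["cx"],P["fy"]*c[:,1]/c[:,2]+P["cy"]],1)
x0,y0=215,135; k=8
im=np.ascontiguousarray(cv2.resize(P["img"][y0:y0+70,x0:x0+80],None,fx=k,fy=k,interpolation=cv2.INTER_CUBIC))
for pts,col in((ring(x,y,b+.026,.026),(255,0,0)),(ring(x,y,b+.104,.008),(255,0,0)),(ring(x,y,b+.05,.011),(255,0,0)),(ring(.551,-.02,.110,.027),(0,180,0))):
    cv2.polylines(im,[np.int32((pts-[x0,y0]+.5)*k)],True,col,1)
cv2.imwrite("pics/g.png",im[...,::-1])
```

```text
[ 0.44078289 -0.02323575  0.28939951]
```

View pics/g.png

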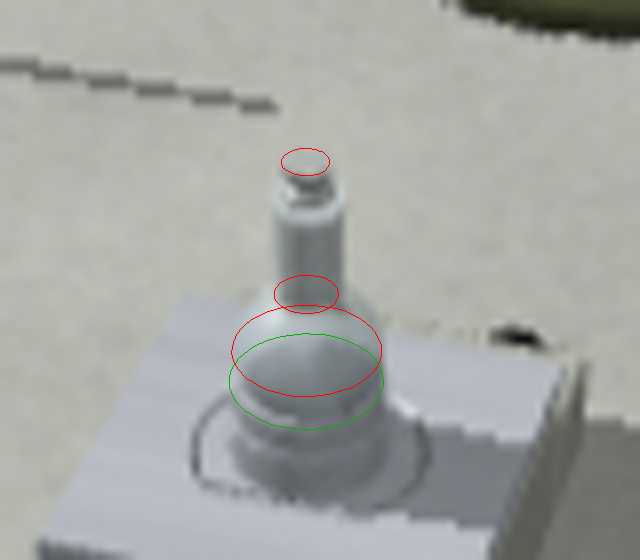

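The flask stands upright and centred in the flush holder: stopper at about (308,175), bulb on the predicted ring, and the arm is clear.

```bash
python3 -c "
from station import hand_in; print(hand_in())"
```

```text
the job is handed in; nothing more can be done
None
```

The holder is flush in the recess with the flats matched, and the flask is released upright and centred in it. I handed the job in at about 22 s of simulated time; the hand-in gave back no verdict, so this rests on the final camera check.

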